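# Shut and lock the service hatch of the bench unit

### The job

Press the open hatch on top of the low bench unit fully shut with your fingertips. Then set a fingertip in the slot of the big round fastener on the hatch and push it round clockwise (seen from above) a quarter turn, right to its stop, so that the shut hatch is locked. Lift nothing, do not swing the hatch wider open, and leave the cups, bottles, boxes and timer where they stand.

Things in the scene. Friction and masses are not known exactly. Their poses are not given: they have to be found in the camera images.
- unit: low white bench unit, fixed to the worktop, 150 (x) x 210 (y) x 60 mm high without its hatch; origin at the centre of its underside; small screen and keys on its -x side. Its top is covered by a plain grey hatch, hinged along the +y side, free edge on the -y side
- hatch_hinge (a point): middle of the hatch's hinge line (unit frame: x 0, y +85, z 60 mm); the line is parallel to the unit's x axis. The hatch is a plate of 132 (x) x 180 (y) x 6 mm that runs from here to -y; shut, it lies flat, its top face 66 mm above the worktop
- hatch (a joint): opening angle of the hatch, rad: 0 = fully shut, larger = free edge higher. Starts at 0.25 to 0.5. The stiff hinge stays where it is left; 2 to 5 N of downward push on the fastener or near the free edge moves it; firm stop at 0
- hatch_edge (a point): middle of the hatch's free edge, on its top face, 183 mm from the hinge line
- fastener_top (a point): centre of the round fastener, on its turning axis, level with the top of its head; z axis = turning axis, normal to the hatch; y axis along the slot. The head is a black disc on a thin metal base, 104 mm diameter, that stands 18 mm above the hatch, 125 mm from the hinge line (unit frame, hatch shut: x 0, y -40, z 84 mm)
- slot_floor (a point): centre of the fastener's slot floor, on the turning axis, 14 mm below the top of the head. The straight slot, 40 mm wide and 14 mm deep, runs across the whole head through its centre, open at both ends; its floor turns with the head. Shut fingers standing in the slot 25 to 40 mm from the axis and moving round in an arc push a slot wall; about 4 N turns it
- fastener (a joint): turn of the fastener, rad, growing clockwise seen from above: 0 = unlocked, slot square to the hinge line; pi/2 = locked, at its firm stop, slot parallel to the hinge line. Starts at 0 to 0.35, stays where it is left. A steel tongue under the hatch turns with it and then reaches under the rim; turned while the hatch is open it keeps the hatch from shutting
- cup_near: white specimen cup with an orange lid, 62 mm diameter, 70 mm high, just off the -y side of the unit; origin at the centre of its underside
- bottle_near: small brown reagent bottle, 42 mm diameter, 91 mm high, just off the -y side of the unit; origin at the centre of its underside
- cup_left: white specimen cup with an orange lid, 62 mm diameter, 70 mm high, at the left end of the worktop; origin at the centre of its underside
- timer: white digital timer lying on its back, 68 x 62 x 18 mm, right of the unit; origin at the centre of its underside
- slide_box: slide box 72 x 85 x 33 mm, on the right; origin at the centre of its underside
- bottle_right: small white dropper bottle, 38 mm diameter, 103 mm high, on the right; origin at the centre of its underside
- tip_box: pipette tip box with clear lid, 89 x 118 x 79 mm, on the right; origin at the centre of its underside

How it is judged (in metres and radians):
On the way, in this order (a step that is already met when the one before it is completed fails the run):
1. the hatch is pressed shut while the fastener is still unlocked (value of joint hatch below 0.03 rad and value of joint fastener below 0.8 rad), for 0.2 s.
2. the fastener is turned to its stop with the hatch shut (value of joint hatch below 0.03 rad and value of joint fastener above 1.42 rad), for 0.2 s.
At the end, for the whole second after the job is handed in: hatch shut (within 0.03 rad of flat) and fastener turned clockwise to its stop (past 1.42 rad of the 1.57 rad quarter turn), both at rest; the other things within 30 mm of where they stood and upright (all of step 2 and velocity of joint hatch between -0.05 and 0.05 rad/s and velocity of joint fastener between -0.05 and 0.05 rad/s and distance of each of cup_near, bottle_near, cup_left, timer, slide_box, bottle_right, tip_box from where it was at the start of the episode below 0.03 m); the robot touches nothing.
It fails at once if the hatch is raised further open (past 0.65 rad) (value of joint hatch above 0.65 rad).
It fails at once if the fastener is turned (past 0.8 rad) while the hatch is still open (value of joint hatch above 0.1 rad and value of joint fastener above 0.8 rad).
It fails at once if a bystander is moved by more than 30 mm, lifted or knocked over (distance of any of cup_near, bottle_near, cup_left, timer, slide_box, bottle_right, tip_box from where it was at the start of the episode above 0.03 m or angle between any of cup_near, bottle_near, cup_left, bottle_right's own z axis and vertical above 0.4 rad).
It also fails if it takes over 42 s, if anything falls off the work surface, if the arm or the gripper's body presses on something with over 40 N, if the wrist force passes 120 N, or if a joint passes its speed limit or range.

### The arm

A 7-joint arm with a two-finger parallel gripper is mounted at the origin on a cart in front of the work surface, level with it; the furniture and walls round the work are solid. World frame = base frame: x ahead of the robot, y to its left, z up, the work surface at z = 0. Lengths are in mm, angles in rad, forces in N, time in s.
With the tool pointing down it reaches from about 425 to 1025 mm from the base axis. Payload 9.4 kg.
Tool frame: the origin (TCP) lies midway between the tips of the shut fingers; the grasp point (between the pads) lies 19 mm behind it; z points along the fingers, y is the line along which they close (so a half turn about z gives the same grasp; the last joint's range is limited). The gripper opens to 85 mm and grips with 20 to 120 N. Pads are 22 mm wide; open, the fingers measure 114 mm over their backs; the gripper's body (76 mm by 85 mm) begins 54 mm behind the grasp point. The pads swing forward as they close: fully open they stand 13 mm farther back than shut.
Start: joints at [-1.32, 0.599, -0.003, 1.599, 0.002, 0.943, -0.08], TCP at [233.426, 686.394, 231.275] pointing down, gripper open.
Joint ranges: [-2.57, 2.57], [-0.35, 1.97], [-1.29, 1.29], [0.11, 2.56], [-1.05, 4.19], [0.11, 1.86], [-2.63, 2.63]. Speed limits (rad/s): [2.22, 2.22, 3.01, 3.01, 3.14, 3.14, 3.14].

### API

Orientations are given as a rotation vector (axis times angle).
In Python, from station import sense, read_camera, camera_params, close_job gives the robot as it stands.
- The arm moves only by the tool drive_tool, never from a script. Its argument "plan" is a list of rows, each a list of 7 numbers: the turn, a rotation vector about the world's x, y, z in degrees, then the shift along the world's x, y, z in m, then the finger opening in m, from 0 to 0.0854. A call has 1 to 5 rows; each row shifts and turns the commanded pose from where the row before left it; what a row does not reach is not made up. A row lasts 1/8 s, in which the tool goes at most 62.5 mm and 10.7 degrees, less where a joint would pass 70% of its speed; a pose out of reach is approached as far as the arm can. A call is refused whole if a number of a shift passes 0.0625 or a number of a turn 10.7, either way. A call with a gripper value outside its range is refused whole. The fingers move at their own pace and stop on an object; the grip force is fixed at half the most. Time passes only in rows, so rows that do not move let the fingers close. It gives the time, the measured TCP pose, the force, the opening and the grip force at its end, in the units of the state.
- sense(): the state, without advancing time (a new reading comes with each control period).
- read_camera(name): name is "scene" or "side" or "wrist"; returns (picture, depth): 384x512x3 uint8, red, green, blue; 384x512 float32, mm along the optical axis (not along the pixel's ray), 0 where there is no reading.
- camera_params(name): a dict with "fx", "fy", "cx", "cy" (pixels), "k1" (the pictures are not rectified: a ray, as slopes to the right and down, at radius r is drawn at 1 + k1 r^2 times it, then the intrinsics apply), "view" (4x4, takes a point from world to camera coordinates); the wrist camera has in their place "mount" (4x4, takes a point from camera to tool coordinates, whose origin is the TCP and whose axes are the flange's). Camera axes: x right, y up, looking along -z (the intrinsics and any distortion apply to the point x, -y, -z); pixel columns grow to the right and rows downward; lengths in mm; the calibration is good to about 2 mm. A picture is of the moment at which its call begins: read the wrist's pose just before it. camera_params takes no time and is no camera call.
- close_job(): hands the job in; it is judged then, once.
The state is a dict: "clock": time; "qpos": joint angles; "qd": joint speeds; "joint_torque": joint torques, N m; "eef_pos": TCP position; "tool_rot": TCP orientation; "ft_force": force on the tool from outside, world axes, zero at the start; "moment": the same for the moment, N m; "width": opening from 0.0 (shut) to 1.0 (fully open); "gripper_force": force on a finger pad.
Only numpy, scipy, OpenCV 4.12 (cv2) and the standard library are available. Lean on these libraries where they do the work, as an engineer would, in place of code of your own. Each camera call takes 0.05 s, during which the arm holds its last target. There are 200 camera calls.

## Working session

There is one attempt and no reset: what is moved stays moved. The work goes in short steps, Python scripts to look and compute and a tool call to move; the robot and the scene stay as the last step left them, time stands still between calls to the robot, and variables do not carry over. Pictures are saved under pics/ and viewed, at most 10 in all, crops included, and the job is handed in when it is done.

Besides the shell and the picture viewer there is one more tool, called after "Emit:" by a JSON object that holds its "name" and its "arguments". drive_tool: Moves the arm, as the interface text tells. Its arguments: {"type":"object","properties":{"plan":{"type":"array","items":{"type":"array","items":{"type":"number"}}}},"required":["plan"]}

```bash
mkdir -p pics
cat > h.py <<'E'
import numpy as np, cv2
from station import *
def pts(name):
    s=sense(); im,d=read_camera(name); p=camera_params(name)
    v,u=np.mgrid[0:d.shape[0],0:d.shape[1]]
    x=(u-p['cx'])/p['fx']; y=(v-p['cy'])/p['fy']
    a,b=x.copy(),y.copy()
    for _ in range(8):
        f=1+p['k1']*(a*a+b*b); a,b=x/f,y/f
    P=np.stack([a*d,-b*d,-d,np.ones_like(d)],-1)
    if 'view' in p: T=np.linalg.inv(np.array(p['view']))
    else:
        R=cv2.Rodrigues(np.array(s['tool_rot'],float))[0]; M=np.eye(4);M[:3,:3]=R;M[:3,3]=s['eef_pos']; T=M@np.array(p['mount'])
    W=(P@T.T)[...,:3]; W[d==0]=np.nan
    return im,d,W
E
python3 - <<'E'
from h import *
ims=[]
for n in ['scene','side']:
    im,d,W=pts(n); np.savez('/tmp/%s.npz'%n,im=im,W=W); ims.append(im)
cv2.imwrite('pics/a.png',cv2.resize(np.vstack(ims)[:,:,::-1],None,fx=.78,fy=.78))
print(sense())
E
```

```text
{'clock': 0.1, 'qpos': array([-1.31971845,  0.60006083, -0.00255817,  1.6000219 ,  0.00181866,
        0.94287593, -0.07982096]), 'qd': array([-4.52509008e-05, -5.74584207e-04, -2.29433978e-04, -2.04333905e-03,
       -1.48226023e-03,  4.74977246e-04,  6.83907013e-04]), 'joint_torque': array([ 4.20475466e-03, -7.77995181e+01,  1.56983268e+00, -2.58624279e+01,
        1.26511260e-02,  5.51702542e-03,  8.26482243e-07]), 'eef_pos': array([233.28458773, 686.02245878, 230.50173239]), 'tool_rot': array([-5.12461840e-01, -3.09942325e+00,  2.13791135e-03]), 'ft_force': array([ 0.32011961, -0.47720188, -0.04876416]), 'moment': array([ 0.03817211, -0.01603169, -0.00777701]), 'gripper_force': 0.0, 'width': 1.0002115078737692}
```

View pics/a.png

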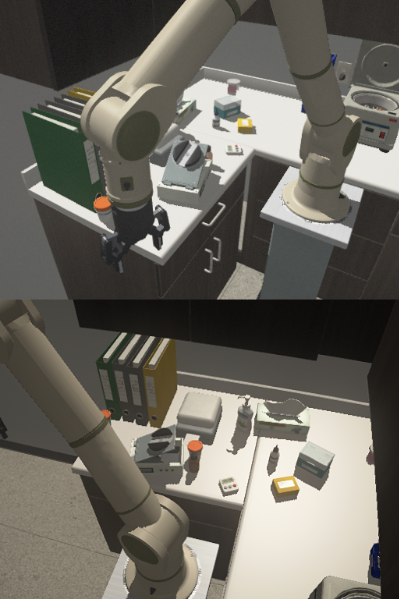

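The unit is at about (237,212) in the scene picture and (203,199) in the side picture, with the hatch raised. The orange-lidded cup_near stands just right of it in the side view. I'll take enlarged crops next.

Run:
```python
from h import *
a=np.load('/tmp/scene.npz');b=np.load('/tmp/side.npz')
c=[cv2.resize(a['im'][150:270,180:320],None,fx=4,fy=4),cv2.resize(b['im'][150:270,150:290],None,fx=4,fy=4)]
cv2.imwrite('pics/b.png',cv2.resize(np.vstack(c),None,fx=.62,fy=.62)[:,:,::-1])
for n,s in(('scene',a),('side',b)):
    W=s['W'];hsv=cv2.cvtColor(s['im'],cv2.COLOR_RGB2HSV)
    m=((hsv[...,0]>4)&(hsv[...,0]<16)&(hsv[...,1]>150)&(hsv[...,2]>120)).astype(np.uint8)
    k,L,S,C=cv2.connectedComponentsWithStats(m)
    for i in range(1,k):
        if S[i,4]>15: print(n,C[i].round(),S[i,4],np.nanmedian(W[L==i],0).round())
b=b['W']
for u,v in [(185,170),(215,170),(195,190),(180,200),(200,210),(225,195),(230,190)]: print(u,v,b[v,u].round())
```

```text
scene [130. 260.] 261 [587. 465.  70.]
side [136. 146.] 72 [593. 449.  69.]
side [250. 187.] 197 [505.  24.  71.]
185 170 [587. 276.   1.]
215 170 [468. 119. 160.]
195 190 [407. 164. 125.]
180 200 [390. 210.  84.]
200 210 [385. 146.  63.]
225 195 [500. 105.  17.]
230 190 [529.  97.  12.]
```

View pics/b.png

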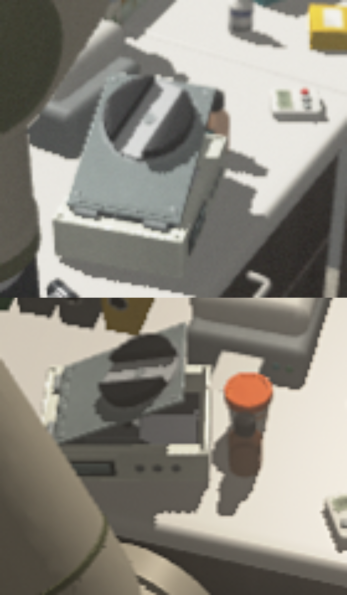

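Both crops show the hatch tilted up, hinge toward the robot's +y, with the slotted black disc on it. cup_near is beside the free edge, with the brown bottle behind. Next I'll measure the hatch plane, disc and slot from the point clouds.

```bash
cat > fit.py <<'E'
from h import *
def hatch(im,W,box):
    v=cv2.cvtColor(im,cv2.COLOR_RGB2HSV)[...,2]
    x,y,z=W[...,0],W[...,1],W[...,2]
    m=(x>box[0])&(x<box[1])&(y>box[2])&(y<box[3])&(z>box[4])&(z<230)
    return W[m],v[m]
def plane(P,tol=3):
    rng=np.random.default_rng(0);best=None;bn=0
    for _ in range(400):
        a=P[rng.choice(len(P),3,False)]; n=np.cross(a[1]-a[0],a[2]-a[0]); n/=np.linalg.norm(n)+1e-9
        k=abs((P-a[0])@n)<tol
        if k.sum()>bn: bn=k.sum();best=k
    c=P[best].mean(0); n=np.linalg.svd(P[best]-c)[2][2]; n*=np.sign(n[2]); return c,n,best
E
python3 - <<'E'
from fit import *
for n in('scene','side'):
    s=np.load('/tmp/%s.npz'%n); P,v=hatch(s['im'],s['W'],(370,560,40,275,68))
    print(n,len(P),P.min(0).round(),P.max(0).round())
    c,nn,k=plane(P); print('plane',c.round(),nn.round(3),k.sum(),'tilt',np.degrees(np.arccos(nn[2])).round(1),'dir',np.degrees(np.arctan2(nn[1],nn[0])).round(1))
    d=(P-c)@nn; print('hist',np.histogram(d,bins=np.arange(-40,41,4)))
    D=P[v<60]; print('dark',len(D),np.median(D,0),D.min(0),D.max(0))
    W=s['W'];m=(W[...,0]>350)&(W[...,0]<600)&(W[...,1]>-20)&(W[...,1]<300)&(abs(W[...,2]-60)<4)
    q=W[m]; print('rim',len(q), cv2.minAreaRect(q[:,:2].astype(np.float32)))
E
```

```text
scene 2556 [370.  76.  68.] [531. 274. 161.]
plane [442. 189. 100.] [-0.124  0.434  0.892] 1479 tilt 26.8 dir 106.0
hist (array([  0,   0,   0,   0,   0,   0,   0,   1, 113, 892, 830, 183,  61,
       195, 258,  23,   0,   0,   0,   0]), array([-40, -36, -32, -28, -24, -20, -16, -12,  -8,  -4,   0,   4,   8,
        12,  16,  20,  24,  28,  32,  36,  40]))
dark 114 [430.53450886 167.39513582 123.90691187] [402.61497949 112.00318834 101.73111619] [481.88201763 192.85474574 156.22110283]
rim 604 ((490.6178894042969, 125.57723236083984), (207.22933959960938, 325.1524658203125), 15.581066131591797)
side 1675 [370.  40.  68.] [558. 268. 162.]
plane [434. 175. 105.] [-0.127  0.441  0.888] 874 tilt 27.4 dir 106.1
hist (array([  0,   0,   0,   0,   0,   0,   0,   0,  57, 490, 538, 145,  49,
       119, 215,  15,   0,   0,   0,   0]), array([-40, -36, -32, -28, -24, -20, -16, -12,  -8,  -4,   0,   4,   8,
        12,  16,  20,  24,  28,  32,  36,  40]))
dark 383 [425.77481023 143.02457921 138.519929  ] [398.31343261 104.1780239  112.2112968 ] [495.69684101 189.27751665 161.51871314]
rim 699 ((479.27801513671875, 119.57495880126953), (190.9068145751953, 316.95916748046875), 15.697965621948242)
```

Run:
```python
from fit import *
th=0.473; ya=np.radians(16.05)
ex=np.array([np.cos(ya),np.sin(ya),0]); h=np.array([-np.sin(ya),np.cos(ya),0])
ey=h*np.cos(th)-np.array([0,0,1])*np.sin(th); n=np.cross(ex,ey); print(n)
for nm in('scene','side'):
    s=np.load('/tmp/%s.npz'%nm); P,v=hatch(s['im'],s['W'],(370,560,40,275,68))
    c,nn,k=plane(P); c=np.median(P[k],0); d0=np.median((P[k])@n)
    Q=np.stack([P@ex,P@ey,P@n-d0],1)
    T=Q[(Q[:,2]>13)&(Q[:,2]<22)]; (cx,cy),r=cv2.minEnclosingCircle(T[:,:2].astype(np.float32))
    C=cx*ex+cy*ey+(d0+18)*n; print(nm,'disc r',r,'center',C.round(1), 'hinge guess',(cx*ex+(cy+125)*ey+(d0-6)*n).round(1))
    F=Q[k]; print('hatch rect',cv2.minAreaRect(F[:,:2].astype(np.float32)), 'x rng',np.percentile(F[:,0],[1,99])-cx,'y',np.percentile(F[:,1],[1,99])-cy)
    f=Q[(np.hypot(Q[:,0]-cx,Q[:,1]-cy)<46)&(Q[:,2]<10)&(Q[:,2]>-4)]; 
    vx,vy,x0,y0=cv2.fitLine(f[:,:2].astype(np.float32),cv2.DIST_L2,0,.01,.01).ravel(); print('slot n',len(f),'dir',vx,vy,'ang',np.degrees(np.arctan2(vx,vy)),'off',x0-cx,y0-cy)
```

```text
[-0.12595117  0.43780162  0.89020562]
scene disc r 52.52457809448242 center [451.9 153.9 138.8] hinge guess [424.1 250.4  60.5]
hatch rect ((478.45416259765625, -10.315254211425781), (183.7246856689453, 132.7260284423828), 89.53511047363281) x rng [-63.37551067  66.31849721] y [-56.06300827 120.35939547]
slot n 360 dir 0.2814398 0.9595789 ang 16.346157 off 5.305603 -2.0504646
side disc r 55.822425842285156 center [450.4 151.5 139.4] hinge guess [422.7 247.9  61. ]
hatch rect ((475.6483154296875, -13.404701232910156), (181.6429443359375, 136.09629821777344), 88.61434173583984) x rng [-65.7332089   65.71131943] y [-56.80003512 117.44100157]
slot n 221 dir 0.34532943 0.9384815 ang 20.201908 off 7.200592 -4.237465
```

Estimates:
- Hatch angle is 0.47 rad and unit yaw 16°.
- The disc centre is now at about (451,153,139). With the hatch shut it will be at about (458,129,84).
- The slot is turned about 0.3 rad.

I'll go above it with the fingers shut.

Emit:
{"name": "drive_tool", "arguments": {"plan": [[0,0,2,0.022,-0.053,0,0],[0,0,2,0.022,-0.053,0,0],[0,0,2,0.022,-0.053,0,0],[0,0,2,0.022,-0.053,0,0],[0,0,2,0.022,-0.053,0,0]]}}

```text
clock: 0.72
eef_pos: [343.9, 419.5, 231.1]
tool_rot: [0.239, 3.132, -0.001]
ft_force: [0.4, 0.0, -0.1]
width: 0.002
gripper_force: 0.0
```

Emit:
{"name": "drive_tool", "arguments": {"plan": [[0,0,2,0.022,-0.053,0,0],[0,0,2,0.022,-0.053,0,0],[0,0,2,0.022,-0.053,0,0],[0,0,2,0.022,-0.053,0,0],[0,0,2,0.022,-0.053,0,0]]}}

```text
clock: 1.35
eef_pos: [453.9, 154.6, 231.3]
tool_rot: [-0.035, 3.141, 0.0]
ft_force: [0.7, 0.8, 0.0]
width: -0.002
gripper_force: 0.0
```

Emit:
{"name": "drive_tool", "arguments": {"plan": [[0,0,0,0,0,0,0],[0,0,0,0,0,0,0],[0,0,0,0,0,0,0]]}}

```text
clock: 1.72
eef_pos: [452.9, 157.7, 231.2]
tool_rot: [0.037, -3.141, -0.001]
ft_force: [0.5, 0.3, -0.5]
width: 0.0
gripper_force: 0.0
```

Run:
```python
from fit import *
im,d,W=pts('wrist'); s=sense(); print(s['eef_pos'],s['tool_rot'],s['width'],s['clock'],s['qpos'].round(2),s['ft_force'].round(1))
np.savez('/tmp/w.npz',im=im,W=W); cv2.imwrite('pics/w.png',im[:,:,::-1])
```

```text
[452.9371801  157.79097453 231.21963087] [ 3.72860587e-02 -3.14121839e+00 -4.49669815e-04] 0.001182173992849721 1.775 [-0.41  0.31 -0.06  2.14  0.03  0.69  1.11] [0.1 0.2 0.3]
```

View pics/w.png

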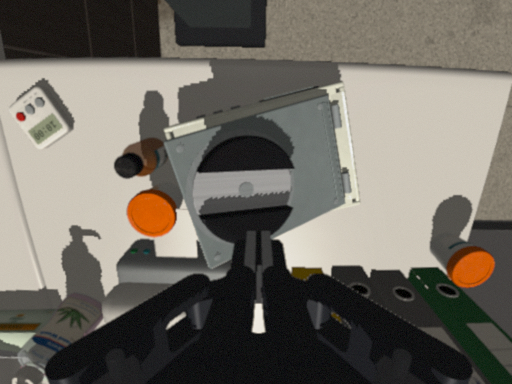

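The wrist view shows the disc at about pixel (244,188). Its slot is horizontal, in line with the tool's y axis, and the bottle and cup stand off the free edge at left. I'll measure it from here.

Run:
```python
from fit import *
s=np.load('/tmp/w.npz'); im,W=s['im'],s['W']
P,v=hatch(im,W,(370,560,40,275,68)); c,n,k=plane(P); print('tilt',np.arccos(n[2]),'yaw',np.degrees(np.arctan2(n[1],n[0]))-90,c)
g=cv2.cvtColor(im,cv2.COLOR_RGB2HSV)[...,2]
m=np.zeros(g.shape,np.uint8); m[120:250,185:300]=(g[120:250,185:300]<45); m[232:,235:]=0
q=np.argwhere(m)[:,::-1].astype(np.float32); (cx,cy),r=cv2.minEnclosingCircle(q); print('disc px',cx,cy,r)
H=W-c; d=H@n; top=(m>0)&(d>10)&(d<24); Q=W[top]; print('top d',np.median(d[top]),'xrange',np.ptp(Q,0))
ex=np.cross([0,1,0],n); ex=np.array([np.cos(np.arctan2(n[1],n[0])-np.pi/2),np.sin(np.arctan2(n[1],n[0])-np.pi/2),0]); ey=np.cross(n,ex)
u=np.stack([(Q-c)@ex,(Q-c)@ey],1).astype(np.float32); (a,b),r=cv2.minEnclosingCircle(u); C=c+a*ex+b*ey+n*18; print('center',C,r)
sl=~(m>0)&(d<10)&(d>-3)&(np.hypot((H@ex)-a,(H@ey)-b)<45)
w=np.stack([(H@ex)[sl],(H@ey)[sl]],1).astype(np.float32); f=cv2.fitLine(w,cv2.DIST_L2,0,.01,.01).ravel(); print('slot',np.degrees(np.arctan2(f[0],f[1])),f[2]-a,f[3]-b,len(w))
hg=c+a*ex+(b+125)*ey-6*n; print('hinge',hg); hy=np.array([ey[0],ey[1],0])/np.hypot(*ey[:2]); print('shut centre',hg-125*hy+[0,0,24],'hy',hy,'floor now',C-14*n)
```

```text
tilt 0.46854580796276846 yaw 16.45782997590031 [437.43694308 167.36629857 107.91840918]
disc px 246.91226196289062 192.60984802246094 57.849693298339844
top d 16.93953370324333 xrange [96.5455054  85.63755974 44.20992216]
center [451.39592699 151.37013702 137.85884838] 51.31571960449219
slot 17.634977 0.5880251 -3.2745705 3194
hinge [422.86945852 247.93481191  59.99676415]
shut centre [458.28315489 128.0562479   83.99676415] hy [-0.28330957  0.95902851  0.        ] floor now [453.18708097 145.30691888 125.36768538]
```

Emit:
{"name": "drive_tool", "arguments": {"plan": [[0,0,0,0,-0.006,-0.04,0],[0,0,0,0,-0.006,-0.03,0],[0,0,0,0,0,-0.019,0],[0,0,0,0,0,0,0]]}}

```text
clock: 2.28
eef_pos: [452.4, 145.2, 141.2]
tool_rot: [0.037, -3.139, 0.001]
ft_force: [-0.5, 0.5, 0.6]
width: -0.0
gripper_force: 0.0
```

Emit:
{"name": "drive_tool", "arguments": {"plan": [[0,0,0,0,-0.002,-0.01,0],[0,0,0,0.001,-0.004,-0.01,0],[0,0,0,0.001,-0.004,-0.01,0]]}}

```text
clock: 2.65
eef_pos: [456.1, 134.2, 112.1]
tool_rot: [-0.033, 3.14, 0.001]
ft_force: [1.2, 0.2, 2.6]
width: -0.001
gripper_force: 1.1
```

Contact at 2.6 N, so the hatch is going down. I'll continue along the arc.

Emit:
{"name": "drive_tool", "arguments": {"plan": [[0,0,0,0.001,-0.003,-0.01,0],[0,0,0,0.001,-0.002,-0.01,0],[0,0,0,0.001,-0.001,-0.01,0],[0,0,0,0,0,-0.006,0],[0,0,0,0,0,0,0]]}}

```text
clock: 3.28
eef_pos: [458.1, 128.5, 75.7]
tool_rot: [0.034, -3.14, 0.0]
ft_force: [0.1, 0.3, 0.3]
width: 0.004
gripper_force: 0.0
```

Emit:
{"name": "drive_tool", "arguments": {"plan": [[0,0,0,0,0,-0.004,0],[0,0,0,0,0,-0.003,0],[0,0,0,0,0,0,0]]}}

```text
clock: 3.65
eef_pos: [458.5, 128.4, 69.9]
tool_rot: [-0.033, 3.141, 0.0]
ft_force: [-2.5, -1.5, 11.7]
width: 0.003
gripper_force: 5.9
```

Emit:
{"name": "drive_tool", "arguments": {"plan": [[0,0,0,0,0,-0.001,0],[0,0,0,0,0,-0.001,0],[0,0,0,0,0,0,0],[0,0,0,0,0,0,0]]}}

```text
clock: 4.15
eef_pos: [458.6, 128.4, 69.5]
tool_rot: [-0.033, 3.139, 0.001]
ft_force: [-5.8, -3.4, 41.5]
width: 0.001
gripper_force: 20.5
```

Emit:
{"name": "drive_tool", "arguments": {"plan": [[0,0,0,0,0,0.005,0],[0,0,0,0,0.015,0,0],[0,0,0,0,0.017,0,0],[0,0,0,0,0,0,0]]}}

```text
clock: 4.65
eef_pos: [458.3, 162.8, 71.9]
tool_rot: [-0.039, 3.141, 0.001]
ft_force: [-0.4, 0.6, 0.2]
width: -0.0
gripper_force: 0.0
```

Run:
```python
from fit import *
for n in ('side','scene'):
    im,d,W=pts(n); P,v=hatch(im,W,(370,560,40,275,50)); P=P[P[:,2]<110]; c,nn,k=plane(P,2); print(n,np.arccos(nn[2]),c,k.sum())
    b=im[150:270,150:290] if n=='side' else im[150:270,180:320]
    cv2.imwrite('pics/c_%s.png'%n,cv2.resize(b,None,fx=4,fy=4)[:,:,::-1])
```

```text
side 0.19607099686144666 [475.17847701  76.14523506  66.91639959] 208
scene 0.006567781079628646 [438.71820118 194.33131601  67.07735447] 864
```

View pics/c_side.png

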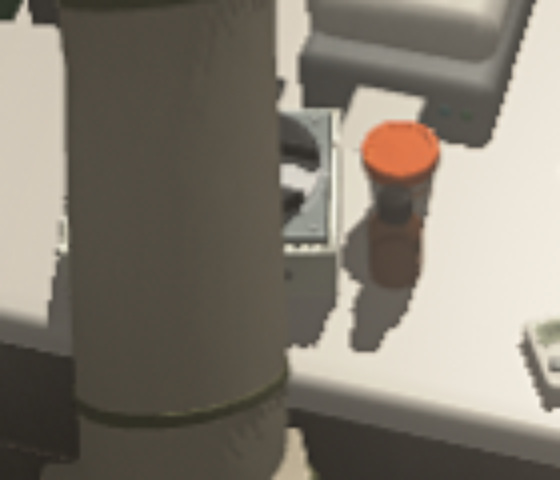

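The scene camera gives a tilt of 0.007, so the hatch is shut. The fingers stand in the slot 34 mm from the axis, clear of the floor. Now I'll turn it in an arc.

Emit:
{"name": "drive_tool", "arguments": {"plan": [[0,0,0,0.006,-0.0005,0,0],[0,0,-6,0.0057,-0.0016,0,0],[0,0,-9,0.0054,-0.0025,0,0],[0,0,-10,0.0049,-0.0034,0,0],[0,0,0,0,0,0,0]]}}

```text
clock: 5.38
eef_pos: [480.0, 151.5, 72.1]
tool_rot: [-0.647, -3.073, 0.002]
ft_force: [-2.2, -0.4, -0.0]
width: 0.004
gripper_force: 0.9
```

Emit:
{"name": "drive_tool", "arguments": {"plan": [[0,0,-10,0.0041,-0.0041,0,0],[0,0,-10,0.0034,-0.0049,0,0],[0,0,-10,0.0025,-0.0054,0,0],[0,0,0,0,0,0,0]]}}

```text
clock: 5.88
eef_pos: [488.9, 137.9, 72.0]
tool_rot: [-1.417, -2.801, 0.003]
ft_force: [-4.9, 1.6, 1.0]
width: -0.002
gripper_force: 2.0
```

Emit:
{"name": "drive_tool", "arguments": {"plan": [[0,0,-10,0.0016,-0.0057,0,0],[0,0,-9,0.0005,-0.0045,0,0],[0,0,0,0,0,0,0]]}}

```text
clock: 6.25
eef_pos: [490.8, 128.3, 72.0]
tool_rot: [-1.858, -2.529, 0.003]
ft_force: [-4.8, 3.2, 1.0]
width: 0.002
gripper_force: 2.4
```

Emit:
{"name": "drive_tool", "arguments": {"plan": [[0,0,0,0,-0.002,0,0],[0,0,0,0,-0.002,0,0],[0,0,0,0,0,0,0]]}}

```text
clock: 6.62
eef_pos: [490.6, 127.5, 72.0]
tool_rot: [-1.85, -2.533, -0.001]
ft_force: [-7.0, 16.8, 0.7]
width: -0.004
gripper_force: 8.2
```

The force is climbing without motion, so this is the stop. One more nudge, then back off and lift clear.

Emit:
{"name": "drive_tool", "arguments": {"plan": [[0,0,0,0,-0.002,0,0],[0,0,0,0,0,0,0],[0,0,0,0,0,0,0]]}}

```text
clock: 7.0
eef_pos: [490.5, 127.4, 72.0]
tool_rot: [-1.847, -2.533, -0.003]
ft_force: [-6.4, 21.9, 1.2]
width: 0.003
gripper_force: 11.3
```

Emit:
{"name": "drive_tool", "arguments": {"plan": [[0,0,0,0,0.005,0,0],[0,0,0,0,0.004,0,0],[0,0,0,0,0,0.04,0],[0,0,0,0,0.03,0.05,0],[0,0,0,0,0.05,0.03,0]]}}

```text
clock: 7.62
eef_pos: [494.0, 209.4, 194.8]
tool_rot: [1.866, 2.524, 0.002]
ft_force: [1.2, 1.0, 0.5]
width: -0.004
gripper_force: 0.0
```

Emit:
{"name": "drive_tool", "arguments": {"plan": [[0,0,0,0,0.05,0.02,0],[0,0,0,0,0.05,0,0],[0,0,0,0,0,0,0]]}}

```text
clock: 8.0
eef_pos: [492.4, 315.0, 212.1]
tool_rot: [1.854, 2.535, 0.003]
ft_force: [-0.4, -0.3, -0.1]
width: 0.002
gripper_force: 0.0
```

Run:
```python
from fit import *
im,d,W=pts('scene'); P,v=hatch(im,W,(370,560,40,275,50)); P=P[P[:,2]<110]; c,nn,k=plane(P,2); print(np.arccos(nn[2]),c,k.sum())
im2,d,W=pts('wrist'); P,v=hatch(im2,W,(370,560,40,275,50)); P=P[P[:,2]<110]
f=P[(np.hypot(P[:,0]-458,P[:,1]-128)<45)&(abs(P[:,2]-70)<4)]
if len(f)>20:
    l=cv2.fitLine(f[:,:2].astype(np.float32),cv2.DIST_L2,0,.01,.01).ravel(); print('slot world ang',np.degrees(np.arctan2(l[1],l[0])),len(f))
cv2.imwrite('pics/d.png',np.hstack([cv2.resize(im2,(400,300)),cv2.resize(im[150:270,180:320],(350,300))])[:,:,::-1])
```

```text
0.023815651631514403 [443.96565176 185.19935107  67.43009593] 925
```

View pics/d.png

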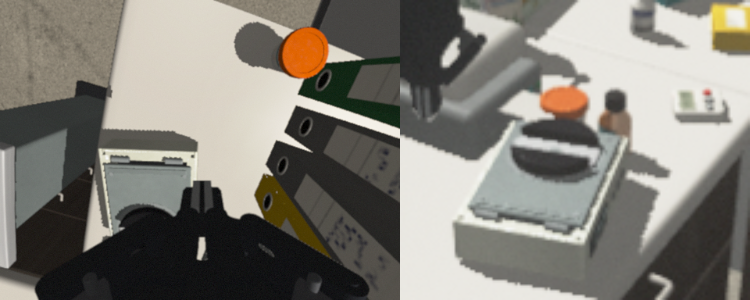

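The scene crop shows the hatch flat and the slot parallel to the hinge line, with nothing else moved. The tilt reading is near the limit, so I'll check it and the slot more carefully.

Run:
```python
from fit import *
ya=np.radians(16.3); R=np.array([[np.cos(ya),np.sin(ya)],[-np.sin(ya),np.cos(ya)]])
for n in('scene','side'):
  A=[pts(n)[2] for _ in range(3)]; W=np.median(A,0)
  U=(W[...,:2]-[458.2,128.2])@R.T; z=W[...,2]; r=np.hypot(U[...,0],U[...,1])
  m=(abs(U[...,0])<60)&(U[...,1]>-50)&(U[...,1]<115)&(r>58)&(abs(z-66)<12)
  a=np.c_[U[m],np.ones(m.sum())]; print(n,'z=ax+by+c',np.linalg.lstsq(a,z[m],rcond=None)[0],m.sum())
  f=(r<40)&(z<76)&(z>64); l=cv2.fitLine(U[f].astype(np.float32),cv2.DIST_HUBER,0,.01,.01).ravel(); print('slot vs hinge deg',np.degrees(np.arctan2(l[1],l[0])),f.sum())
```

```text
scene z=ax+by+c [ 1.93474348e-03 -2.24253639e-04  6.72392682e+01] 679
slot vs hinge deg 0.24476686 138
side z=ax+by+c [ 2.73713775e-04 -2.24121445e-03  6.73343605e+01] 318
slot vs hinge deg -2.2833512 234
```

The hatch is flat to within 0.003 rad and the slot is within about 2° of the locked position.

```bash
python3 -c "from station import *; print(close_job())"
```

```text
the job is handed in; nothing more can be done
None
```

The hatch is pressed shut and the fastener turned clockwise to its stop; my last camera check put the hatch within 0.003 rad of flat and the slot within about 2° of locked, and the job is handed in with the arm clear (no verdict was returned).

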